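Clear the jig and hold a block home against its spring plunger

TASK

Pick up the scraper block by its grip rib and, with it and not the fingers, sweep the four loose wood chips off the plywood jig board onto the bench. Then, with the same scraper block still in the hand, push the dowelled end block along the board against the sprung plunger until it sits square against both steel stop lugs, without ramming it, and keep pressing it there. The program finishes while holding: the scraper stays gripped and keeps the end block firmly on the stops against the spring; leave everything else on the bench where it is.

Things in the scene. Friction and masses are not known exactly. Their poses are not given: they have to be found in the camera images.
- jig: Fixed plywood board on the bench, 300 (its x) x 150 (its y) x 18 mm thick, no fences; its top is 18 mm above the bench. Origin: centre of its underside. +x is the direction in which the end block is pushed: stop lugs, plunger and, behind them, a grey spring housing (34 x 36 x 34 mm tall) stand at the +x end; the -x end is open.
- stop_face (a point): Point on the board's top surface midway between the two stop lugs, in the plane of their contact faces (which look along the jig's -x); 95 mm along +x from the jig's origin. Axes as the jig's.
- stop: The hard stop: two fixed dark steel lugs on the board, each 30 mm long (jig x) x 16 mm wide x 30 mm tall, centred 29 mm either side of the plunger (42 mm clear between them). Origin as stop_face.
- plunger_tip (a point): Centre of the flat nose of the sprung plunger, a bright steel pin 16 mm in diameter that lies along jig x, its axis 13 mm above the board. At rest the nose stands 20 mm out in front of the lug faces, towards jig -x.
- plunger (a joint): How far the plunger is pressed in, m: 0 out at rest, 0.020 when its nose is level with the lug faces (the end block is then on the stops). It needs about 2 N to start, rising by 0.2 N per mm to 6 N at 0.020; it springs back when let go. It could go to 0.026.
- block: Loose dark hardwood end block, 60 (its x) x 80 (its y) x 24 mm tall, about 0.13 kg, two pale dowels (10 mm diameter, 12 mm tall) standing on top. Starts flat on the board near its -x end, its x roughly along the jig's x, front face about 140 to 160 mm short of the plunger nose. Origin: centre of its underside.
- scraper: Loose scraper block on the bench left or right of the jig. Foot 60 (its x) x 100 (its y) x 20 mm tall, steel-shod, long faces alike. Centred on it a grip rib 24 thick (x) x 70 long (y), from 20 to 65 mm above the underside. About 0.25 kg. Origin: centre of underside. Gripped across the rib with TCP 44 mm above the underside, tips just clear the foot and closed fingers stay within its 60 mm.
- chip0: Loose dark wood chip 24 x 13 x 8 mm, any yaw, lying on the board within about 45 mm of the board's mid-line, in the gap between the end block and the plunger (from 20 mm behind to 30 mm ahead of the jig's origin along jig x). Origin: centre of its underside, 18 mm above the bench while it lies on the board.
- chip1: Loose dark wood chip 20 x 15 x 9 mm, any yaw, lying on the board within about 45 mm of the board's mid-line, in the gap between the end block and the plunger (from 20 mm behind to 30 mm ahead of the jig's origin along jig x). Origin: centre of its underside, 18 mm above the bench while it lies on the board.
- chip2: Loose dark wood chip 18 x 14 x 10 mm, any yaw, lying on the board within about 45 mm of the board's mid-line, in the gap between the end block and the plunger (from 20 mm behind to 30 mm ahead of the jig's origin along jig x). Origin: centre of its underside, 18 mm above the bench while it lies on the board.
- chip3: Loose dark wood chip 23 x 12 x 8 mm, any yaw, lying on the board within about 45 mm of the board's mid-line, in the gap between the end block and the plunger (from 20 mm behind to 30 mm ahead of the jig's origin along jig x). Origin: centre of its underside, 18 mm above the bench while it lies on the board.
- plane: Bystander: small block plane, 150 x 50 mm, about 55 mm tall, on the bench on the other side of the jig from the scraper. Origin: centre of its underside.
- gluejar: Bystander: glue jar, 60 mm in diameter, 90 mm tall, on the bench far right. Origin: centre of its underside.
- stone: Bystander: grey sharpening stone in a wooden holder, 120 (its x) x 50 x 30 mm tall, on the bench far left. Origin: centre of its underside.

How it is judged:
On the way, in this order (a step that is already met when the one before it is completed fails the run):
1. all four chips have been swept off the board, with the scraper in the hand (height (world z) of each of chip0, chip1, chip2, chip3 below 0.014 m and contact force between scraper and the fingers above 3 N), for 0.2 s.
2. the scraper presses the end block home on the stops (value of joint plunger above 0.0175 m and contact force between block and stop above 1.5 N and contact force between scraper and block above 5 N and contact force between scraper and the fingers above 3 N and angle between the x axis of block and the x axis of jig, either way round below 0.06 rad and y of block in the frame of jig between -0.025 and 0.025 m and z of block in the frame of jig between 0.014 and 0.022 m), for 0.3 s.
At the end, for the whole second after the job is handed in: The gripped scraper presses the end block (over 5 N) onto the lugs (over 1.5 N), plunger in over 17.5 mm of 20; block flat on the board, square within 0.06 rad, within 25 mm of its mid-line, still; every chip down off the board (origin below 14 mm) (all of step 2 and height (world z) of each of chip0, chip1, chip2, chip3 below 0.014 m and linear speed of block below 0.01 m/s); the arm keeps its last pose, push and grip.
It fails at once if the end block is rammed into the stop (over 60 N) (contact force between block and stop above 60 N).
It fails at once if a chip is moved by the fingers (contact force between the fingers and chip0 above 1 N or contact force between the fingers and chip1 above 1 N or contact force between the fingers and chip2 above 1 N or contact force between the fingers and chip3 above 1 N).
It fails at once if a bystander is moved by more than 30 mm (distance of any of plane, gluejar, stone from where it was at the start of the episode above 0.03 m).
It also fails if it takes over 72 s, if anything falls off the work surface, if the arm or the gripper's body presses on something with over 40 N, if the wrist force passes 120 N, or if a joint passes its speed limit or range.

ROBOT

A 6-joint arm with a two-finger parallel gripper is mounted at the origin on the work surface. World frame = base frame: x ahead of the robot, y to its left, z up, the work surface at z = 0. Lengths are in m, angles in rad, forces in N, time in s.
With the tool pointing down it reaches from about 0.4 to 0.925 m from the base axis. Payload 12.5 kg.
Tool frame: the origin (TCP) lies between the finger pads, 19 mm behind the fingertips; this is the grasp point; z points along the fingers, y is the line along which they close (so a half turn about z gives the same grasp; the last joint's range is limited). The gripper opens to 95 mm and grips with 3 to 60 N. Pads are 20 mm wide; open, the fingers measure 119 mm over their backs; the gripper's body (75 mm by 180 mm) begins 59 mm behind the grasp point.
Start: joints at [1.026, 0.491, 1.559, -0, 1.092, -0.106], TCP at [0.266, 0.566, 0.233] pointing down, gripper open.
Joint ranges: [-3.1, 3.1], [-0.84, 2.19], [0.05, 2.79], [-1.13, 4.28], [0.06, 2.93], [-2.69, 2.69]. Speed limits (rad/s): [2.22, 2.22, 2.79, 3.14, 3.14, 3.14].

INTERFACE

Orientations are given as a rotation vector (axis times angle).
In Python, from cell import arm gives the robot as it stands.
- The arm moves only by the tool move_arm, never from a script. Its arguments are lists of equal length, an entry for each row: "travel": the shift along the tool's x, y, z in mm, a list of three; "rotation": the turn, a rotation vector about the tool's x, y, z in rad, a list of three; "jaw": the opening, from -1 (shut) to 1 (fully open). A call has 1 to 10 rows; each row is the pose to reach, as a shift and turn from the pose commanded when the call began, along the tool's axes at that moment; what a row does not reach only later rows make up. A row lasts 1/10 s, in which the tool goes at most 50 mm and 8.59 degrees, less where a joint would pass 70% of its speed; a pose out of reach is approached as far as the arm can. A call with a gripper value outside its range is refused whole. The fingers move at their own pace and stop on an object; "squeeze" is the grip in N (left out, the last holds). Time passes only in rows, so rows that repeat a pose let the fingers close. It gives the time, the measured TCP pose, the force, the opening and the grip force at its end, in the units of the state.
- arm.get_obs(): the state, without advancing time (a new reading comes with each control period).
- arm.snapshot(name): name is "scene" or "top" or "wrist"; returns a dict with "image" (400x640x3 uint8, blue, green, red), "depth" (400x640 float32, m along the optical axis (not along the pixel's ray), 0 where there is no reading), "intrinsics" (3x3 intrinsics, pixels), "view" (4x4, takes a point from world to camera coordinates). Camera axes: x right, y up, looking along -z (the intrinsics and any distortion apply to the point x, -y, -z); pixel columns grow to the right and rows downward; lengths in m; the calibration is good to about 2 mm. The wrist camera is an equidistant fisheye: a pixel r from the principal point sees the ray r / f radians off the axis. A picture is of the moment at which its call begins.
- arm.close_job(): hands the job in; it is judged then, once.
Trained networks look in a picture, given as the dict that the camera call returned (one of the last four; its "shot" number tells which), for a name from the list of things; names that differ only in an ending like _2 or _b are one class to them, and where a whole thing is asked for, a point or a joint stands for the part that bears it (a point fixed in the world has none). Each returns a list of dicts, best first, with "confidence" (0 to 1); they miss things now and then, are a little off and sometimes report something else, mostly with a low value. They report only what shows in the picture. A call takes as long as a camera call.
- arm.trace(picture, label): "pixels" (400x640 bool, what is visible of it) and "location" ([row, column] in pixels, amid what is visible of it).
The state is a dict: "time_s": time; "qpos": joint angles; "joint_velocities": joint speeds; "tau": joint torques, N m; "eef_pos": TCP position; "ee_rot": TCP orientation; "ft_force": force on the tool from outside, world axes, zero at the start; "ft_torque": the same for the moment, N m; "gripper_width": finger opening in m; "finger_force": force on a finger pad.
Only numpy, scipy, OpenCV 4.12 (cv2) and the standard library are available. Lean on these libraries where they do the work, as an engineer would, in place of code of your own. Each camera call takes 0.05 s, during which the arm holds its last target. There are 200 camera calls.

## Working session

There is one attempt and no reset: what is moved stays moved. The work goes in short steps, Python scripts to look and compute and a tool call to move; the robot and the scene stay as the last step left them, time stands still between calls to the robot, and variables do not carry over. Pictures are saved under pics/ and viewed, at most 10 in all, crops included, and the job is handed in when it is done.

Besides the shell and the picture viewer there is one more tool, called after "Call:" by a JSON object that holds its "api" and its "payload". move_arm: Moves the arm, as the interface text tells. Its arguments: {"type":"object","properties":{"travel":{"type":"array"},"rotation":{"type":"array"},"jaw":{"type":"array"},"squeeze":{"type":"number"}},"required":["travel","rotation","jaw"]}

```bash
mkdir -p pics
cat > h.py <<'E'
import numpy as np, cv2
from cell import arm
def world(p, mask):
    K=p["intrinsics"]; d=p["depth"]; r,c=np.nonzero(mask&(d>0)); z=d[r,c]
    P=np.stack([(c-K[0,2])/K[0,0]*z,-(r-K[1,2])/K[1,1]*z,-z,np.ones_like(z)])
    return (np.linalg.inv(p["view"])@P)[:3].T
def rect(P):
    (c,s,a)=cv2.minAreaRect((P[:,:2]*1000).astype(np.float32)); return np.round(c,1),np.round(s,1),round(a,1)
E
python3 - <<'E'
from h import *
o=arm.get_obs(); print(o["eef_pos"],o["ee_rot"],o["gripper_width"],o["time_s"])
for n in ["top","scene"]:
    p=arm.snapshot(n); cv2.imwrite(f"pics/{n}0.png",p["image"])
    for l in ["jig","stop","plunger_tip","block","scraper","chip0","chip1","chip2","chip3","plane","gluejar","stone"]:
        try: t=arm.trace(p,l)
        except Exception as e: print(l,e); continue
        for q in t[:1] if 'chip' not in l else t[:2]:
            P=world(p,q["pixels"]); 
            if len(P)<5: print(n,l,"few");continue
            hi=np.percentile(P[:,2],95); T=P[P[:,2]>hi-.006]
            print(n,l,round(q["confidence"],2),q["location"],len(P),"z95",round(hi,4),"all",rect(P),"top",rect(T),T.mean(0).round(4))
E
```

```text
[0.26538989 0.56562404 0.23284561] [-6.83608964e-01 -3.06596731e+00  1.67358799e-03] 0.09499554139948388 0.0
top jig 0.84 [207.7, 290.2] 4293 z95 0.0474 all (array([566.6,  49. ]), array([150.7, 318. ]), 4.4) top (array([559.1,  45.5]), array([ 83.5, 284.2]), 3.0) [0.5573 0.1581 0.0499]
top stop 0.43 [205.2, 261.4] 153 z95 0.0513 all (array([558.7, 147.5]), array([73.6, 31.7]), 3.3) top (array([559.2, 148.7]), array([72.4, 29.3]), 3.3) [0.56   0.1493 0.0485]
top block 0.71 [206.1, 335.0] 539 z95 0.0462 all (array([565.4, -73.6]), array([79. , 62.6]), 8.4) top (array([565.5, -72.1]), array([78.5, 59.4]), 8.3) [ 0.5656 -0.0726  0.0432]
top scraper 0.59 [236.1, 439.8] 765 z95 0.0664 all (array([ 469.6, -389.1]), array([ 69.5, 108. ]), 67.6) top (array([ 469.2, -385.4]), array([25.4, 70.6]), 66.0) [ 0.4688 -0.3842  0.0646]
top plane 0.65 [236.0, 189.0] 966 z95 0.0503 all (array([484.9, 367.5]), array([153.3,  60.8]), 21.0) top (array([463.7, 356.7]), array([74.8, 37.3]), 18.0) [0.4621 0.3532 0.0491]
top gluejar 0.89 [167.3, 425.2] 498 z95 0.0924 all (array([ 683. , -349.8]), array([76.9,
[... 2283 characters left out ...]
z95 0.0299 all (array([538.7,  26.5]), array([14.9, 21.1]), 65.3) top (array([539.6,  25.8]), array([16.2, 18. ]), 76.2) [0.5402 0.0262 0.0278]
scene plane 0.59 [205.4, 470.8] 1231 z95 0.048 all (array([474. , 371.5]), array([168.8,  76.6]), 21.4) top (array([467.6, 356.4]), array([73.4, 37.1]), 18.8) [0.4677 0.3539 0.0478]
scene gluejar 0.86 [221.5, 158.0] 1092 z95 0.0916 all (array([ 628.1, -363.2]), array([163.3,  58. ]), 14.1) top (array([ 676.2, -352.5]), array([52.2, 51.6]), 74.7) [ 0.6782 -0.3514  0.0901]
scene stone 0.92 [258.8, 464.4] 1365 z95 0.0317 all (array([638.9, 341.6]), array([124.6,  78.4]), 86.3) top (array([650. , 338.7]), array([99.9, 42.6]), 86.5) [0.6524 0.3388 0.0298]
```

Run:
```python
import cv2
a=cv2.imread("pics/top0.png")[140:280,180:480]; cv2.imwrite("pics/a.png",cv2.resize(a,(780,364),interpolation=cv2.INTER_CUBIC))
from h import *
for n in ["top","scene"]:
    p=arm.snapshot(n)
    q=arm.trace(p,"jig")[0]; P=world(p,q["pixels"])
    T=P[abs(P[:,2]-.018)<.004]; print(n,"board",rect(T))
    B=world(p,np.ones((400,640),bool)); 
    ch=B[(B[:,2]>.0225)&(B[:,2]<.034)&(B[:,1]>-.03)&(B[:,1]<.11)&(B[:,0]>.47)&(B[:,0]<.66)]
    im=np.zeros((200,160),np.uint8)
    for x,y,z in ch: cv2.circle(im,(int(x*1000)-490,int(y*1000)+50),2,255,-1) if 0<=int(x*1000)-490<160 else 0
    k,l,s,c=cv2.connectedComponentsWithStats(im)
    for i in range(1,k): print((c[i]+[490,-50]).round(1),s[i,2:])
    for l in arm.trace(p,"chip0"): print("chip",l["confidence"],l["location"],world(p,l["pixels"]).mean(0).round(3))
```

```text
top board (array([ 469., -385.]), array([ 61.5, 100.1]), 66.1)
[539. -25.] [ 5  5 13]
[560. -22.] [ 5  5 13]
[566. -22.] [ 5  5 13]
[615. -20.] [ 5  5 13]
[581. -14.] [ 5  5 13]
[569. -11.] [ 5  5 13]
[612. -11.] [ 5  5 13]
[642. -11.] [ 5  5 13]
[548. -10.] [ 5  5 13]
[609.   3.] [ 5  5 13]
[570.   6.] [ 5  5 13]
[579.   6.] [ 5  5 13]
[597.   6.] [ 5  5 13]
[627.   9.] [11  5 35]
[536.  13.] [ 5  5 13]
[510.  16.] [ 5  5 13]
[525.  19.] [ 5  5 13]
[538.1  25.4] [ 23  19 275]
[600.  18.] [ 5  5 13]
[602.7  31.8] [ 29  20 319]
[562.5  30. ] [ 8  5 24]
[573.  33.] [ 5  5 13]
[631.  33.] [ 5  5 13]
[513.  34.] [ 5  5 13]
[531.  43.] [ 5  5 13]
[570.  42.] [ 5  5 13]
[542.7  59.1] [ 17  29 307]
[513.  49.] [ 5  5 13]
[519.  52.] [ 5  5 13]
[531.  54.] [ 5  5 13]
[507.  57.] [ 5  5 13]
[595.7  65.6] [ 26  23 314]
[510.  69.] [ 5  5 13]
[579.  75.] [ 5  5 13]
[591.  78.] [ 5  5 13]
[604.  81.] [ 5  5 13]
[552.  84.] [ 5  5 13]
[570.  87.] [ 5  5 13]
[610.  87.] [ 5  5 13]
[537.  90.] [ 5  5 13]
[564.  90.] [ 5  5 13]
[625.  90.] [ 5  5 13]
[616.  93.] [ 5  5 13]
[546.  96.] [ 5  5 13]
[622.  96.] [ 5  5 13]
[517.  99.] [ 5  5 13]
[567.  99.] [ 5  5 13]
[549. 102.] [ 5  5 13]
[496. 108.] [ 5  5 13]
scene board (array([567.4,  40.2]), array([156.2, 299.6]), 4.4)
[528. -27.] [ 5  5 13]
[539.6  26.2] [ 28  25 347]
[603.9  32.5] [ 33  24 372]
[544.   60.5] [ 20  27 302]
[597.3  65.8] [ 29  26 393]
[610. 109.] [ 5  5 13]
chip 0.56 [224.0, 323.1] [0.605 0.033 0.025]
```

View pics/a.png

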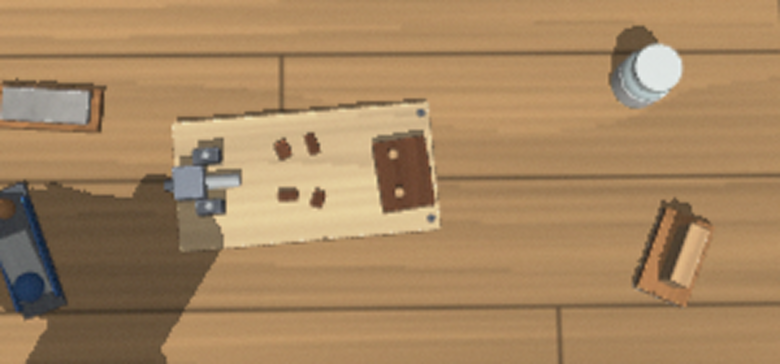

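View pics/scene0.png

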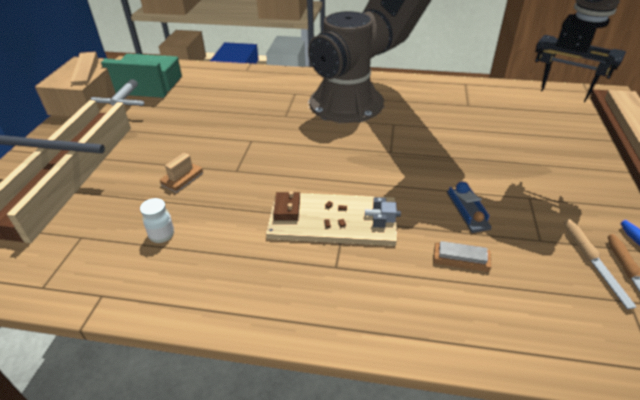

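The top crop shows the jig with its plunger and lugs at left (jig +x ≈ world +y, yaw ≈ 94°). The four chips sit at about (283,148), (312,143), (288,194) and (317,198), the block at (405,172) and the scraper at (675,252). The scene view agrees: scraper at (180,172), chips around (335,213), block at (287,207).

```bash
cat >> h.py <<'E'
from scipy.spatial.transform import Rotation as Ro
def to(tgts):
    """tgts: list of (x,y,z mm, tool-y yaw deg); prints tool-frame travel/rotation from present pose"""
    o=arm.get_obs(); R=Ro.from_rotvec(o["ee_rot"]); p=np.array(o["eef_pos"])*1000
    Y=R.as_matrix()[:,1]; print("t",round(o["time_s"],2),"p",p.round(1),"yaw",round(np.degrees(np.arctan2(Y[1],Y[0])),2),"F",np.round(o["ft_force"],1),"grip",o["gripper_width"],o["finger_force"],"q",np.round(o["qpos"],2))
    for x,y,z,a in tgts:
        a=np.radians(a); M=np.array([[-np.sin(a),np.cos(a),0],[np.cos(a),np.sin(a),0],[0,0,-1.]]).T
        M=np.stack([[np.cos(a+np.pi/2),np.sin(a+np.pi/2),0],[np.cos(a),np.sin(a),0],[0,0,-1.]],1)
        print((x,y,z),R.inv().apply(np.array([x,y,z])-p).round(1),(R.inv()*Ro.from_matrix(M)).as_rotvec().round(3))
J0=np.array([567.6,40.]);JA=94.3
def jig(x,y):
    a=np.radians(JA); return J0+x*np.array([np.cos(a),np.sin(a)])+y*np.array([-np.sin(a),np.cos(a)])
E
python3 -c "
from h import *
to([(480,100,230,66.3),(469,-385,150,66.3),(469,-385,44,66.3)])"
```

```text
t 1.6 p [265.5 565.8 233.5] yaw 64.86 F [-0.1 -0.4  0.2] grip 0.09498249139557027 0.0 q [ 1.03  0.49  1.56  0.    1.09 -0.11]
(480, 100, 230) [-392.1 -330.6    3.4] [ 0.    -0.    -0.025]
(469, -385, 150) [-588.1 -774.3   83.4] [ 0.    -0.    -0.025]
(469, -385, 44) [-588.1 -774.3  189.4] [ 0.    -0.    -0.025]
```

Call:
{"api": "move_arm", "payload": {"travel": [[-392, -331, 3], [-392, -331, 3], [-392, -331, 3], [-392, -331, 3], [-392, -331, 3], [-392, -331, 3], [-392, -331, 3], [-392, -331, 3], [-392, -331, 3], [-392, -331, 3]], "rotation": [[0, 0, -0.025], [0, 0, -0.025], [0, 0, -0.025], [0, 0, -0.025], [0, 0, -0.025], [0, 0, -0.025], [0, 0, -0.025], [0, 0, -0.025], [0, 0, -0.025], [0, 0, -0.025]], "jaw": [1, 1, 1, 1, 1, 1, 1, 1, 1, 1]}}

```text
time_s: 2.6
eef_pos: [0.4749, 0.1095, 0.2308]
ee_rot: [0.645, 3.074, 0.001]
ft_force: [0.9, 0.1, 0.2]
gripper_width: 0.0953
finger_force: 0.0
```

```bash
python3 -c "
from h import *
to([(469,-385,150,66.3)])"
```

```text
t 2.6 p [474.9 109.5 230.8] yaw 66.29 F [0.9 0.1 0.2] grip 0.0952589368403094 0.0 q [ 0.09  0.3   1.89  0.    0.95 -1.07]
(469, -385, 150) [-193.4 -455.2   80.7] [ 0.     0.001 -0.   ]
```

Call:
{"api": "move_arm", "payload": {"travel": [[-193, -450, 80], [-193, -450, 80], [-193, -450, 80], [-193, -450, 80], [-193, -450, 80], [-193, -450, 80], [-193, -450, 80], [-193, -450, 80], [-193, -450, 80], [-193, -450, 80]], "rotation": [[0, 0, 0], [0, 0, 0], [0, 0, 0], [0, 0, 0], [0, 0, 0], [0, 0, 0], [0, 0, 0], [0, 0, 0], [0, 0, 0], [0, 0, 0]], "jaw": [1, 1, 1, 1, 1, 1, 1, 1, 1, 1]}}

```text
time_s: 3.6
eef_pos: [0.4696, -0.3805, 0.1501]
ee_rot: [0.646, 3.074, -0.0]
ft_force: [0.5, -0.1, 0.8]
gripper_width: 0.0952
finger_force: 0.0
```

Call:
{"api": "move_arm", "payload": {"travel": [[0, 0, 0], [0, 0, 0], [0, 0, 0]], "rotation": [[0, 0, 0], [0, 0, 0], [0, 0, 0]], "jaw": [1, 1, 1]}}

```text
time_s: 3.9
eef_pos: [0.4701, -0.3772, 0.1506]
ee_rot: [-0.645, -3.075, -0.001]
ft_force: [0.6, 0.5, 0.7]
gripper_width: 0.0951
finger_force: 0.0
```

Run:
```python
from h import *
to([(469,-385,44,66.3)])
p=arm.snapshot("top")
q=arm.trace(p,"scraper"); print([ (x["confidence"],x["location"]) for x in q])
w=arm.snapshot("wrist"); cv2.imwrite("pics/w1.png",w["image"])
```

```text
t 3.9 p [ 470.1 -377.2  150.6] yaw 66.32 F [0.6 0.5 0.7] grip 0.09506549471435008 0.0 q [-0.79  0.55  1.7   0.    0.89 -1.94]
(469, -385, 44) [ -2.2  -7.6 106.6] [ 0. -0.  0.]
[(0.69, [243.1, 435.9])]
```

View pics/w1.png

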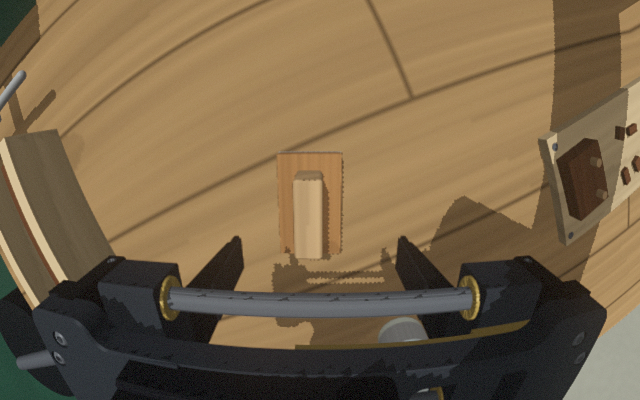

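The wrist view shows the scraper rib at (308,218), parallel to the fingers and a few mm left of their centre, as computed. I'll descend with that correction and grip.

Call:
{"api": "move_arm", "payload": {"travel": [[-2, -8, 50], [-2, -8, 80], [-2, -8, 100], [-2, -8, 106], [-2, -8, 106], [-2, -8, 106]], "rotation": [[0, 0, 0], [0, 0, 0], [0, 0, 0], [0, 0, 0], [0, 0, 0], [0, 0, 0]], "jaw": [1, 1, 1, 1, 1, 1]}}

```text
time_s: 4.65
eef_pos: [0.4693, -0.3863, 0.0457]
ee_rot: [0.644, 3.073, -0.001]
ft_force: [0.1, -0.3, 1.1]
gripper_width: 0.095
finger_force: 0.0
```

Call:
{"api": "move_arm", "payload": {"travel": [[0, 0, 0], [0, 0, 0], [0, 0, 0], [0, 0, 0], [0, 0, 0], [0, 0, 0], [0, 0, 0], [0, 0, 0], [0, 0, 0], [0, 0, 0]], "rotation": [[0, 0, 0], [0, 0, 0], [0, 0, 0], [0, 0, 0], [0, 0, 0], [0, 0, 0], [0, 0, 0], [0, 0, 0], [0, 0, 0], [0, 0, 0]], "jaw": [-1, -1, -1, -1, -1, -1, -1, -1, -1, -1], "squeeze": 45}}

```text
time_s: 5.65
eef_pos: [0.4687, -0.3863, 0.0445]
ee_rot: [0.645, 3.075, 0.0]
ft_force: [-0.3, 0.1, -0.8]
gripper_width: 0.0236
finger_force: 45.0
```

```bash
python3 -c "
from h import *
to([(469,-385,44,66.3)])"
```

```text
t 5.65 p [ 468.7 -386.3   44.5] yaw 66.29 F [-0.3  0.1 -0.8] grip 0.023621980924088994 44.99963879585266 q [-0.8   0.7   1.76  0.    0.68 -1.96]
(469, -385, 44) [0.2 1.3 0.5] [ 0.  0. -0.]
```

Call:
{"api": "move_arm", "payload": {"travel": [[0, 0, -40], [0, 0, -80], [0, 0, -106], [0, 0, -106]], "rotation": [[0, 0, 0], [0, 0, 0], [0, 0, 0], [0, 0, 0]], "jaw": [-1, -1, -1, -1]}}

```text
time_s: 6.05
eef_pos: [0.4696, -0.3871, 0.1538]
ee_rot: [0.644, 3.07, -0.005]
ft_force: [0.9, -0.4, -2.9]
gripper_width: 0.0234
finger_force: 45.0
```

```bash
python3 -c "
from h import *
a=jig(5,85);b=jig(5,-60)
print(a,b)
to([(*a,150,4.3)])"
```

```text
[482.46437002  38.61273389] [627.05621438  49.48464928]
t 6.05 p [ 469.6 -387.1  153.8] yaw 66.29 F [ 0.9 -0.4 -2.9] grip 0.023424016111692814 44.99900937080383 q [-0.8   0.55  1.69  0.    0.89 -1.96]
(np.float64(482.4643700162335), np.float64(38.61273388738773), 150) [159.4 395.    2.2] [1.000e-03 6.000e-03 1.082e+00]
```

Call:
{"api": "move_arm", "payload": {"travel": [[159, 395, 0], [159, 395, 0], [159, 395, 0], [159, 395, 0], [159, 395, 0], [159, 395, 0], [159, 395, 0], [159, 395, 0], [159, 395, 0], [159, 395, 0]], "rotation": [[0, 0, 1.082], [0, 0, 1.082], [0, 0, 1.082], [0, 0, 1.082], [0, 0, 1.082], [0, 0, 1.082], [0, 0, 1.082], [0, 0, 1.082], [0, 0, 1.082], [0, 0, 1.082]], "jaw": [-1, -1, -1, -1, -1, -1, -1, -1, -1, -1]}}

```text
time_s: 7.05
eef_pos: [0.4809, 0.0437, 0.1494]
ee_rot: [-2.13, -2.307, 0.001]
ft_force: [0.5, 0.6, -3.1]
gripper_width: 0.0235
finger_force: 45.0
```

Call:
{"api": "move_arm", "payload": {"travel": [[0, 0, 0], [0, 0, 0], [0, 0, 0]], "rotation": [[0, 0, 0], [0, 0, 0], [0, 0, 0]], "jaw": [-1, -1, -1]}}

```text
time_s: 7.35
eef_pos: [0.4819, 0.0382, 0.1501]
ee_rot: [-2.138, -2.301, 0.001]
ft_force: [0.2, 0.2, -2.4]
gripper_width: 0.0241
finger_force: 45.0
```

Run:
```python
from h import *
to([(*jig(5,85),64,4.3)])
p=arm.snapshot("scene"); B=world(p,np.ones((400,640),bool))
for l in ["scraper","jig"]:
    q=arm.trace(p,l)[0]; P=world(p,q["pixels"]); print(l,q["confidence"],P.mean(0).round(3),P[:,2].min(),P[:,2].max())
cv2.imwrite("pics/s2.png",cv2.resize(p["image"][120:320,180:480],(780,520),interpolation=cv2.INTER_CUBIC))
```

```text
t 7.35 p [481.9  38.2 150.1] yaw 4.2 F [ 0.2  0.2 -2.4] grip 0.024124830010411043 44.99892711639404 q [-0.06  0.41  1.99  0.    0.74 -0.13]
(np.float64(482.4643700162335), np.float64(38.61273388738773), 64) [ 0.4  0.7 86.1] [-0.001 -0.    -0.002]
scraper 0.71 [0.496 0.04  0.127] -0.0034684081779962073 0.1622180496933664
jig 0.58 [0.586 0.062 0.02 ] -0.002475430797747813 0.055840202286252305
```

View pics/s2.png

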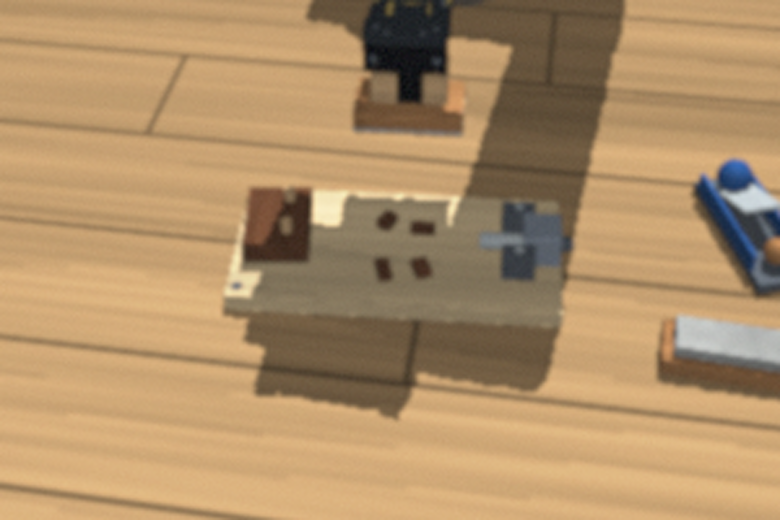

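The scraper hangs level and square at (408,112). The four chips are undisturbed around (405,245), clear of the block and plunger. Now I'll lower and sweep.

Call:
{"api": "move_arm", "payload": {"travel": [[0, 0, 40], [0, 0, 70], [0, 0, 83], [0, 0, 86], [0, 0, 86], [0, 0, 86]], "rotation": [[0, 0, 0], [0, 0, 0], [0, 0, 0], [0, 0, 0], [0, 0, 0], [0, 0, 0]], "jaw": [-1, -1, -1, -1, -1, -1]}}

```text
time_s: 8.1
eef_pos: [0.4824, 0.0391, 0.0653]
ee_rot: [2.136, 2.302, 0.001]
ft_force: [-0.0, -0.1, -2.7]
gripper_width: 0.0235
finger_force: 45.0
```

Call:
{"api": "move_arm", "payload": {"travel": [[0, 8, 0], [0, 16, 0], [0, 24, 0], [0, 32, 0], [0, 40, 0], [0, 48, 0], [0, 56, 0], [0, 64, 0], [0, 72, 0], [0, 80, 0]], "rotation": [[0, 0, 0], [0, 0, 0], [0, 0, 0], [0, 0, 0], [0, 0, 0], [0, 0, 0], [0, 0, 0], [0, 0, 0], [0, 0, 0], [0, 0, 0]], "jaw": [-1, -1, -1, -1, -1, -1, -1, -1, -1, -1]}}

```text
time_s: 9.1
eef_pos: [0.5623, 0.0454, 0.0644]
ee_rot: [-2.137, -2.303, -0.0]
ft_force: [0.4, -0.3, -2.4]
gripper_width: 0.0236
finger_force: 45.0
```

```bash
python3 -c "
from h import *
to([(*jig(5,-62),64,4.3)])"
```

```text
t 9.1 p [562.3  45.4  64.4] yaw 4.3 F [ 0.4 -0.3 -2.4] grip 0.02356716847157759 44.999037981033325 q [-0.04  0.63  1.86  0.    0.65 -0.11]
(np.float64(629.0505846444255), np.float64(49.63460673085789), 64) [-0.8 66.8  0.4] [-0. -0. -0.]
```

Call:
{"api": "move_arm", "payload": {"travel": [[0, 8, 0], [0, 16, 0], [0, 24, 0], [0, 32, 0], [0, 40, 0], [0, 48, 0], [0, 56, 0], [0, 64, 0], [0, 72, 0], [0, 72, 0]], "rotation": [[0, 0, 0], [0, 0, 0], [0, 0, 0], [0, 0, 0], [0, 0, 0], [0, 0, 0], [0, 0, 0], [0, 0, 0], [0, 0, 0], [0, 0, 0]], "jaw": [-1, -1, -1, -1, -1, -1, -1, -1, -1, -1]}}

```text
time_s: 10.1
eef_pos: [0.6345, 0.0508, 0.0645]
ee_rot: [2.136, 2.303, 0.001]
ft_force: [-0.1, 0.2, -2.9]
gripper_width: 0.0239
finger_force: 45.0
```

Run:
```python
from h import *
to([])
p=arm.snapshot("scene")
for l in ["block","chip0","chip1","chip2","chip3"]:
  for q in arm.trace(p,l):
    P=world(p,q["pixels"]); print(l,round(q["confidence"],2),q["location"],P.mean(0).round(3),P[:,2].max().round(3))
cv2.imwrite("pics/s3.png",cv2.resize(p["image"][120:320,180:480],(780,520),interpolation=cv2.INTER_CUBIC))
```

```text
t 10.1 p [634.5  50.8  64.5] yaw 4.3 F [-0.1  0.2 -2.9] grip 0.023861715738072775 44.99908089637756 q [-0.02  0.7   1.67  0.    0.76 -0.1 ]
block 0.84 [206.6, 285.4] [ 0.576 -0.069  0.04 ] 0.057
chip0 0.51 [233.7, 336.6] [0.652 0.056 0.038] 0.128
chip1 0.51 [233.7, 336.6] [0.652 0.056 0.038] 0.128
chip2 0.51 [233.7, 336.6] [0.652 0.056 0.038] 0.128
chip3 0.51 [233.7, 336.6] [0.652 0.056 0.038] 0.128
```

View pics/s3.png

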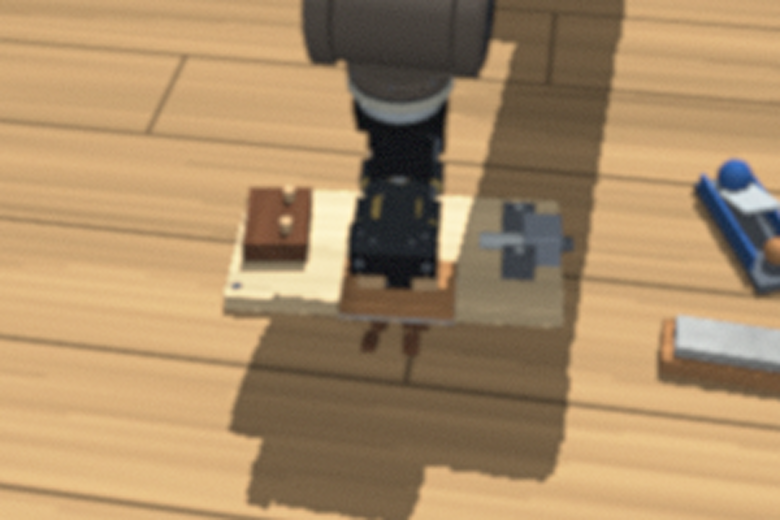

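The chips lie past the board's front edge at about (372,337) and (412,335), perhaps overlapping. I'll push 25 mm further, lift, and look again.

Call:
{"api": "move_arm", "payload": {"travel": [[0, 8, 0], [0, 16, 0], [0, 25, 0], [0, 25, 0], [0, 25, -40], [0, 10, -80], [0, -30, -90], [0, -70, -90], [0, -70, -90]], "rotation": [[0, 0, 0], [0, 0, 0], [0, 0, 0], [0, 0, 0], [0, 0, 0], [0, 0, 0], [0, 0, 0], [0, 0, 0], [0, 0, 0]], "jaw": [-1, -1, -1, -1, -1, -1, -1, -1, -1]}}

```text
time_s: 11.3
eef_pos: [0.5592, 0.0455, 0.1549]
ee_rot: [-2.135, -2.302, 0.003]
ft_force: [-0.2, -0.5, -2.8]
gripper_width: 0.0238
finger_force: 45.0
```

Run:
```python
from h import *
to([(*jig(-200,10),150,94.3),(*jig(-200,8),64,94.3)])
p=arm.snapshot("scene")
for l in ["block","chip0"]:
  for q in arm.trace(p,l):
    P=world(p,q["pixels"]); print(l,round(q["confidence"],2),q["location"],P.mean(0).round(3),P[:,2].max().round(3),rect(P[P[:,2]>.036]) if l=="block" else "")
B=world(p,np.ones((400,640),bool)); c=B[(B[:,2]>.006)&(B[:,0]>.652)&(B[:,0]<.72)&(abs(B[:,1]-.045)<.1)&(B[:,2]<.08)]
im=np.zeros((200,120),np.uint8)
for x,y,z in c: cv2.circle(im,(int(x*1000)-620,int(y*1000)+70),2,255,-1)
k,l,s,cc=cv2.connectedComponentsWithStats(im)
for i in range(1,k):
    if s[i,4]>60: print((cc[i]+[620,-70]).round(1),s[i,2:])
print("max z",np.sort(c[:,2])[-8:].round(3))
cv2.imwrite("pics/s4.png",cv2.resize(p["image"][180:280,260:410],(780,520),interpolation=cv2.INTER_CUBIC))
```

```text
t 11.3 p [559.2  45.5 154.9] yaw 4.31 F [-0.2 -0.5 -2.8] grip 0.023848418997901792 44.99896287918091 q [-0.04  0.5   1.8  -0.    0.85 -0.11]
(np.float64(572.6238940300144), np.float64(-160.18681397328643), 150) [-206.2   -2.1    4.9] [-0.002 -0.003 -1.571]
(np.float64(574.6182642970646), np.float64(-160.03685651963377), 64) [-2.062e+02  2.000e-01  9.090e+01] [-0.002 -0.003 -1.571]
block 0.66 [203.5, 287.8] [ 0.574 -0.069  0.038] 0.057 (array([567.3, -71.7]), array([82.8, 60.3]), 8.2)
block 0.31 [255.8, 465.7] [0.66  0.337 0.022] 0.035 (array([0., 0.]), array([0., 0.]), 0.0)
chip0 0.59 [252.8, 317.4] [0.681 0.033 0.008] 0.011 
chip0 0.43 [244.6, 341.9] [0.652 0.069 0.009] 0.017 
chip0 0.42 [243.0, 324.2] [0.657 0.037 0.013] 0.019 
chip0 0.38 [251.6, 336.2] [0.676 0.068 0.008] 0.012 
[680.9  33.1] [ 29  18 311]
[656.4  37.1] [ 15  19 193]
[652.8  67.8] [  8  28 125]
[674.3  67.3] [ 27  21 371]
max z [0.019 0.019 0.019 0.019 0.019 0.019 0.02  0.02 ]
```

View pics/s4.png

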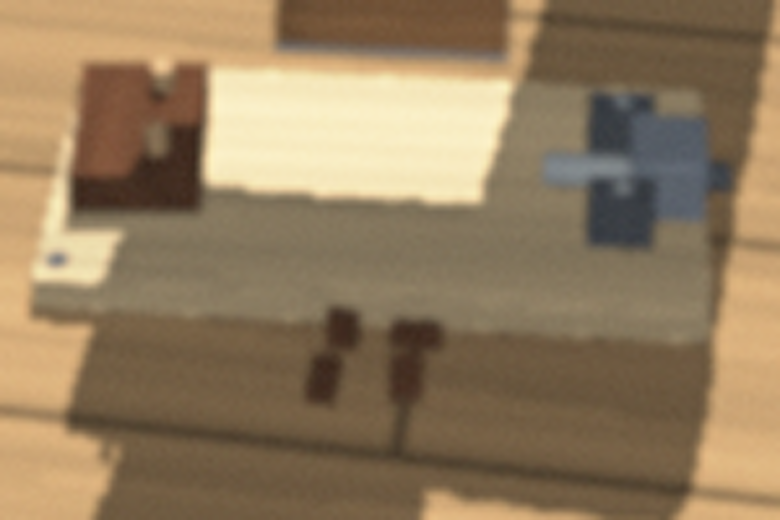

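Run:
```python
from h import *
w=arm.snapshot("wrist"); K=w["intrinsics"]; c=np.linalg.inv(w["view"]); print("cam",c[:3,3].round(3),"look",-c[:3,2].round(2))
im=w["image"]
for l in arm.trace(w,"chip0"): 
    r,cc=np.nonzero(l["pixels"]); d=w["depth"][r,cc]
    u=(cc-K[0,2])/K[0,0]; v=(r-K[1,2])/K[1,1]; th=np.hypot(u,v); 
    P=np.stack([u/th*np.tan(th)*d,-v/th*np.tan(th)*d,-d,np.ones_like(d)]); P=(c@P)[:3].T
    print(l["confidence"],l["location"],len(r),P.mean(0).round(3),np.percentile(P[:,2],[5,50,95]).round(4))
cv2.imwrite("pics/w2.png",im)
```

```text
cam [0.559 0.126 0.308] look [ 0.02 -0.29 -0.96]
0.77 [186.6, 426.1] 314 [0.674 0.067 0.011] [0.0051 0.0109 0.0122]
0.56 [213.7, 407.3] 215 [0.653 0.037 0.017] [0.0043 0.0189 0.0208]
0.54 [182.7, 406.3] 230 [0.648 0.069 0.017] [0.0049 0.0135 0.0151]
0.52 [216.7, 427.7] 287 [0.681 0.032 0.01 ] [0.0062 0.0099 0.011 ]
```

View pics/w2.png

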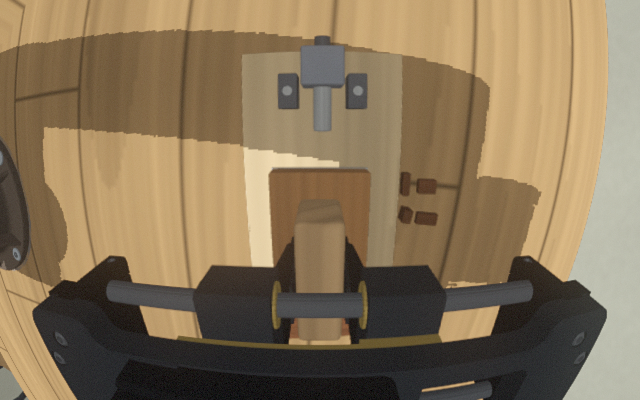

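All four chips are off. In the wrist view two lie flat at (426,187) and (427,217). The other two stand on edge at (406,183) and (406,214) with tops at 14 and 19 mm, so their origins are at most about 10 mm. Next I'll go behind the end block with the scraper turned 90°.

Call:
{"api": "move_arm", "payload": {"travel": [[-206, 0, 4], [-206, 0, 4], [-206, 0, 4], [-206, 0, 4], [-206, 0, 4], [-206, 0, 4], [-206, 0, 4], [-206, 0, 4], [-206, 0, 4], [-206, 0, 4]], "rotation": [[0, 0, -1.571], [0, 0, -1.571], [0, 0, -1.571], [0, 0, -1.571], [0, 0, -1.571], [0, 0, -1.571], [0, 0, -1.571], [0, 0, -1.571], [0, 0, -1.571], [0, 0, -1.571]], "jaw": [-1, -1, -1, -1, -1, -1, -1, -1, -1, -1]}}

```text
time_s: 12.55
eef_pos: [0.5798, -0.1602, 0.1499]
ee_rot: [-0.04, -3.141, -0.0]
ft_force: [0.5, -0.4, -2.3]
gripper_width: 0.024
finger_force: 45.0
```

```bash
python3 -c "
from h import *
to([(*jig(-200,7),150,94.3),(*jig(-200,7),66,94.3)])"
```

```text
t 12.55 p [ 579.8 -160.2  149.9] yaw 88.54 F [ 0.5 -0.4 -2.3] grip 0.023952780569821315 44.99815285205841 q [-0.38  0.55  1.71  0.    0.89 -1.92]
(np.float64(575.6154494305897), np.float64(-159.96187779280746), 150) [ 4.2  0.1 -0.1] [ 0.  -0.  -0.1]
(np.float64(575.6154494305897), np.float64(-159.96187779280746), 66) [ 4.1  0.1 83.9] [ 0.  -0.  -0.1]
```

Call:
{"api": "move_arm", "payload": {"travel": [[4, 0, 0], [4, 0, 30], [4, 0, 60], [4, 0, 80], [4, 0, 84], [4, 0, 84], [4, 0, 84]], "rotation": [[0, 0, -0.075], [0, 0, -0.075], [0, 0, -0.075], [0, 0, -0.075], [0, 0, -0.075], [0, 0, -0.075], [0, 0, -0.075]], "jaw": [-1, -1, -1, -1, -1, -1, -1]}}

```text
time_s: 13.25
eef_pos: [0.5758, -0.16, 0.0673]
ee_rot: [-0.068, 3.14, -0.001]
ft_force: [-0.1, -0.8, -2.0]
gripper_width: 0.0235
finger_force: 45.0
```

```bash
python3 -c "
from h import *
to([(*jig(-170,7),64.5,94.3),(*jig(-30,7),64.5,94.3),(*jig(5,7),64.5,94.3)])"
```

```text
t 13.25 p [ 575.8 -160.    67.3] yaw 92.48 F [-0.1 -0.8 -2. ] grip 0.0234689602083906 44.999093413352966 q [-0.38  0.66  1.78  0.    0.71 -2.  ]
(np.float64(573.3660876257999), np.float64(-130.04632378705398), 64.5) [ 1.2 30.1  2.8] [-0.     0.001 -0.032]
(np.float64(562.869065870114), np.float64(9.559594906462236), 64.5) [  5.6 170.    2.7] [-0.     0.001 -0.032]
(np.float64(560.2448104311925), np.float64(44.46107457984129), 64.5) [  6.7 205.    2.7] [-0.     0.001 -0.032]
```

Call:
{"api": "move_arm", "payload": {"travel": [[0, 0, 2], [0, 0, 2], [1, 10, 2], [1, 20, 2], [1, 24, 2], [1, 27, 2], [1, 30, 2], [2, 35, 2], [2, 40, 2], [2, 46, 2]], "rotation": [[0, 0, -0.032], [0, 0, -0.032], [0, 0, -0.032], [0, 0, -0.032], [0, 0, -0.032], [0, 0, -0.032], [0, 0, -0.032], [0, 0, -0.032], [0, 0, -0.032], [0, 0, -0.032]], "jaw": [-1, -1, -1, -1, -1, -1, -1, -1, -1, -1]}}

```text
time_s: 14.25
eef_pos: [0.5712, -0.1137, 0.0645]
ee_rot: [-0.118, 3.139, -0.0]
ft_force: [-0.6, -0.2, -1.4]
gripper_width: 0.0236
finger_force: 45.0
```

Run:
```python
from h import *
to([(*jig(-30,6),64.5,94.3)])
p=arm.snapshot("scene")
q=arm.trace(p,"block")[0]; P=world(p,q["pixels"]); print(q["confidence"],rect(P[(P[:,2]>.036)]))
```

```text
t 14.25 p [ 571.2 -113.7   64.5] yaw 94.3 F [-0.6 -0.2 -1.4] grip 0.023622519792434727 44.99900937080383 q [-0.31  0.65  1.82  0.    0.68 -1.96]
(np.float64(563.8662510036391), np.float64(9.634573633288564), 64.5) [ -1.9 123.5   0. ] [-0.  0. -0.]
0.79 (array([567. , -51.7]), array([85.2, 59.6]), 4.9)
```

Call:
{"api": "move_arm", "payload": {"travel": [[0, 8, 0], [0, 18, 0], [0, 28, 0], [0, 40, 0], [0, 52, 0], [0, 64, 0], [0, 76, 0], [0, 88, 0], [0, 100, 0], [0, 110, 0]], "rotation": [[0, 0, 0], [0, 0, 0], [0, 0, 0], [0, 0, 0], [0, 0, 0], [0, 0, 0], [0, 0, 0], [0, 0, 0], [0, 0, 0], [0, 0, 0]], "jaw": [-1, -1, -1, -1, -1, -1, -1, -1, -1, -1]}}

```text
time_s: 15.35
eef_pos: [0.5627, -0.0031, 0.0645]
ee_rot: [0.119, -3.139, -0.0]
ft_force: [-0.2, -0.6, -3.3]
gripper_width: 0.0238
finger_force: 45.0
```

Call:
{"api": "move_arm", "payload": {"travel": [[0, 5, 0], [0, 10, 0], [0, 15, 0], [0, 20, 0], [0, 24, 0], [0, 28, 0], [0, 31, 0], [0, 34, 0], [0, 36, 0], [0, 38, 0]], "rotation": [[0, 0, 0], [0, 0, 0], [0, 0, 0], [0, 0, 0], [0, 0, 0], [0, 0, 0], [0, 0, 0], [0, 0, 0], [0, 0, 0], [0, 0, 0]], "jaw": [-1, -1, -1, -1, -1, -1, -1, -1, -1, -1]}}

```text
time_s: 16.35
eef_pos: [0.56, 0.0336, 0.0645]
ee_rot: [-0.118, 3.139, -0.0]
ft_force: [0.3, -5.1, -1.6]
gripper_width: 0.0234
finger_force: 45.0
```

Run:
```python
from h import *
to([(*jig(5,6),64.5,94.3)])
p=arm.snapshot("scene")
q=arm.trace(p,"block")[0]; P=world(p,q["pixels"]); print(q["confidence"],rect(P[(P[:,2]>.036)]))
cv2.imwrite("pics/s5.png",cv2.resize(p["image"][170:270,260:410],(780,520),interpolation=cv2.INTER_CUBIC))
```

```text
t 16.35 p [560.   33.6  64.5] yaw 94.32 F [ 0.3 -5.1 -1.6] grip 0.02340492629114233 44.99910235404968 q [-0.06  0.63  1.87 -0.    0.65 -1.7 ]
(np.float64(561.2419955647176), np.float64(44.53605330666761), 64.5) [-2.  10.9  0. ] [-0.  0.  0.]
0.68 (array([554.4,  94.6]), array([85.7, 60.3]), 4.6)
```

View pics/s5.png

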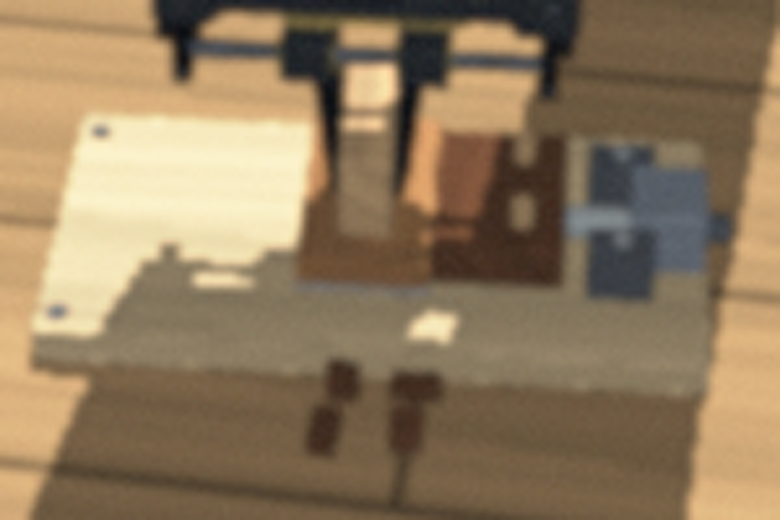

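The block touches the plunger squarely at (565,220), with a gap of about 10 mm to the lugs and 5 N on the wrist. I'll advance slowly.

Call:
{"api": "move_arm", "payload": {"travel": [[0, 1, 0], [0, 2, 0], [0, 3, 0], [0, 4, 0], [0, 5, 0], [0, 6, 0], [0, 7, 0], [0, 8, 0]], "rotation": [[0, 0, 0], [0, 0, 0], [0, 0, 0], [0, 0, 0], [0, 0, 0], [0, 0, 0], [0, 0, 0], [0, 0, 0]], "jaw": [-1, -1, -1, -1, -1, -1, -1, -1]}}

```text
time_s: 17.25
eef_pos: [0.5594, 0.0413, 0.0645]
ee_rot: [-0.118, 3.139, -0.0]
ft_force: [-0.4, -6.7, -2.8]
gripper_width: 0.0243
finger_force: 45.0
```

Call:
{"api": "move_arm", "payload": {"travel": [[0, 0.5, 0], [0, 1, 0], [0, 1.5, 0], [0, 2, 0]], "rotation": [[0, 0, 0], [0, 0, 0], [0, 0, 0], [0, 0, 0]], "jaw": [-1, -1, -1, -1]}}

```text
time_s: 17.65
eef_pos: [0.5593, 0.0432, 0.0645]
ee_rot: [-0.118, 3.139, -0.001]
ft_force: [1.8, -10.9, -1.7]
gripper_width: 0.024
finger_force: 45.0
```

Call:
{"api": "move_arm", "payload": {"travel": [[0, 0.2, 0], [0, 0.4, 0], [0, 0.4, 0], [0, 0.4, 0]], "rotation": [[0, 0, 0], [0, 0, 0], [0, 0, 0], [0, 0, 0]], "jaw": [-1, -1, -1, -1]}}

```text
time_s: 18.05
eef_pos: [0.5594, 0.0432, 0.0646]
ee_rot: [-0.119, 3.139, -0.001]
ft_force: [0.6, -10.5, -1.6]
gripper_width: 0.0237
finger_force: 45.0
```

Call:
{"api": "move_arm", "payload": {"travel": [[0, 0.3, 0], [0, 0.6, 0], [0, 0.6, 0], [0, 0.6, 0]], "rotation": [[0, 0, 0], [0, 0, 0], [0, 0, 0], [0, 0, 0]], "jaw": [-1, -1, -1, -1]}}

```text
time_s: 18.45
eef_pos: [0.5594, 0.0433, 0.0646]
ee_rot: [-0.119, 3.139, -0.002]
ft_force: [0.6, -16.0, -2.0]
gripper_width: 0.0238
finger_force: 45.0
```

Call:
{"api": "move_arm", "payload": {"travel": [[0, 0.3, 0], [0, 0.6, 0], [0, 0.6, 0], [0, 0.6, 0]], "rotation": [[0, 0, 0], [0, 0, 0], [0, 0, 0], [0, 0, 0]], "jaw": [-1, -1, -1, -1]}}

```text
time_s: 18.85
eef_pos: [0.5594, 0.0433, 0.0646]
ee_rot: [-0.119, 3.139, -0.003]
ft_force: [-0.7, -20.0, -1.7]
gripper_width: 0.0235
finger_force: 45.0
```

Run:
```python
from h import *
to([(*jig(5,6),64.5,94.3)]); print(arm.get_obs()["ft_torque"])
for n in ["scene","top"]:
    p=arm.snapshot(n)
    for l in ["block","stop"]:
        q=arm.trace(p,l)
        if q: P=world(p,q[0]["pixels"]); print(n,l,q[0]["confidence"],rect(P[(P[:,2]>.036)]))
    for q in arm.trace(p,"chip0"): print(n,"chip",round(q["confidence"],2),world(p,q["pixels"]).mean(0).round(3))
    if n=="scene": cv2.imwrite("pics/s6.png",cv2.resize(p["image"][170:270,260:410],(780,520),interpolation=cv2.INTER_CUBIC))
```

```text
t 18.85 p [559.4  43.3  64.6] yaw 94.35 F [ -0.7 -20.   -1.7] grip 0.023525506855762903 45.00351369380951 q [-0.04  0.63  1.87 -0.    0.65 -1.68]
(np.float64(561.2419955647176), np.float64(44.53605330666761), 64.5) [-1.9  1.1  0.1] [-0.002  0.     0.001]
[-3.88814431e+00  3.64967177e-03  1.07884601e-01]
scene block 0.71 (array([555.5, 103.4]), array([83.6, 61.9]), 4.8)
scene stop 0.49 (array([560.3, 149.8]), array([77.1, 29.5]), 4.3)
scene chip 0.59 [0.652 0.069 0.008]
scene chip 0.52 [0.657 0.037 0.013]
```

View pics/s6.png

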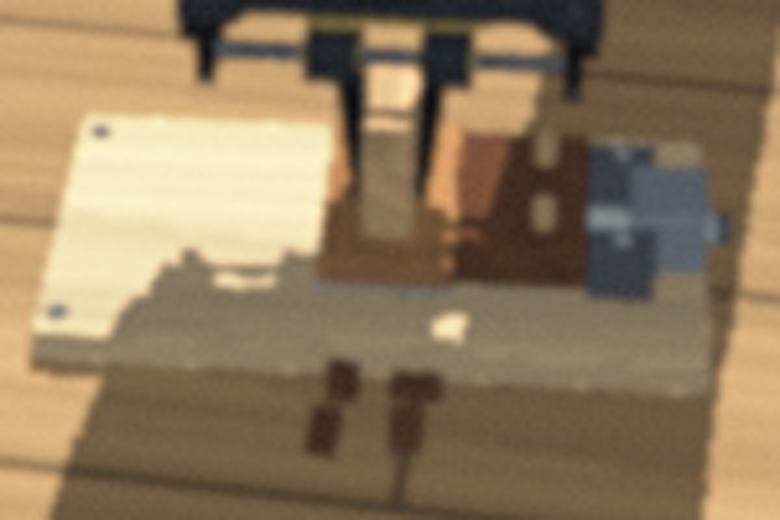

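The block sits flush on both lugs at (587,215), square, under a 20 N push, and the chips are on the bench. I'll check that the hold is steady, then hand in.

Call:
{"api": "move_arm", "payload": {"travel": [[0, 0, 0], [0, 0, 0], [0, 0, 0], [0, 0, 0], [0, 0, 0]], "rotation": [[0, 0, 0], [0, 0, 0], [0, 0, 0], [0, 0, 0], [0, 0, 0]], "jaw": [-1, -1, -1, -1, -1]}}

```text
time_s: 19.75
eef_pos: [0.5594, 0.0433, 0.0647]
ee_rot: [-0.119, 3.139, -0.003]
ft_force: [-0.2, -19.8, -0.5]
gripper_width: 0.0242
finger_force: 45.0
```

```bash
python3 -c "
from h import *
to([]); print(arm.close_job())"
```

```text
t 19.75 p [559.4  43.3  64.7] yaw 94.36 F [ -0.2 -19.8  -0.5] grip 0.024211095217806646 45.00357270240784 q [-0.04  0.63  1.87 -0.    0.65 -1.68]
the job is handed in; nothing more can be done
None
```

I handed the job in at 19.75 s; no verdict came back: all four chips are off the board, and the gripped scraper is holding the end block square on both stop lugs with a steady push of about 20 N.

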